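# Bed a bush on the stop of a fixture, then close the hinged clamp

### The arm

A 6-joint arm with a two-finger parallel gripper is mounted at the origin on a cart in front of the work surface, level with it; the furniture and walls round the work are solid. World frame = base frame: x ahead of the robot, y to its left, z up, the work surface at z = 0. Lengths are in m, angles in rad, forces in N, time in s.
With the tool pointing down it reaches from about 0.275 to 0.825 m from the base axis. Payload 4.9 kg.
Tool frame: the origin (TCP) lies on the centre line of the jaws, within the pads' length; the fingertips stand 19 mm ahead of it and the grasp point (between the pads) is the TCP; z points along the fingers, y is the line along which they close (so a half turn about z gives the same grasp; the last joint's range is limited). The gripper opens to 85 mm and grips with 20 to 120 N. Pads are 22 mm wide; open, the fingers measure 114 mm over their backs; the gripper's body (76 mm by 85 mm) begins 54 mm behind the grasp point. The pads swing forward as they close: fully open they stand 13 mm farther back than shut.
Start: joints at [-1.249, 0.326, -0.193, 1.052, 0, 1.437], TCP at [0.242, -0.494, 0.25] pointing down, gripper open.
Joint ranges: [-2.65, 2.65], [-0.97, 1.79], [-1.3, 1.35], [-1.93, 2.1], [-1.47, 1.37], [-3.14, 3.14]. Speed limits (rad/s): [2.57, 2.57, 3.14, 3.14, 3.14, 3.14].

### API

Orientations are given as a rotation vector (axis times angle).
In Python, from plant import robot gives the robot as it stands.
- The arm moves only by the tool drive_tool, never from a script. Its argument "moves" is a list of rows, each a list of 7 numbers: the shift along the tool's x, y, z in cm, then the turn, a rotation vector about the tool's x, y, z in rad, then the finger opening in cm, from 0 to 8.54. In form: [[tx, ty, tz, rx, ry, rz, claw], ...]. A call has 1 to 12 rows; each row shifts and turns the commanded pose from where the row before left it, along the tool's axes as they then stand; what a row does not reach is not made up. A row lasts 1/10 s, in which the tool goes at most 50 mm and 8.59 degrees, less where a joint would pass 70% of its speed; a pose out of reach is approached as far as the arm can. A call with a gripper value outside its range is refused whole. The fingers move at their own pace and stop on an object; the grip force is fixed at half the most. Time passes only in rows, so rows that do not move let the fingers close. It gives the time, the measured TCP pose, the force, the opening and the grip force at its end, in the units of the state.
- robot.state(): the state, without advancing time (a new reading comes with each control period).
- robot.get_image(name): name is "scene" or "top"; returns (picture, depth): 400x640x3 uint8, red, green, blue; 400x640 float32, m along the optical axis (not along the pixel's ray), 0 where there is no reading.
- robot.get_calibration(name): a dict with "mtx" (3x3 intrinsics, pixels), "R" (3x3) and "t" (3): a world point X has camera coordinates R X + t. Camera axes: x right, y down, z forward; pixel columns grow to the right and rows downward; lengths in m; the calibration is good to about 2 mm. A picture is of the moment at which its call begins. get_calibration takes no time and is no camera call.
- robot.sign_off(): hands the job in; it is judged then, once.
Trained networks look in the newest picture that a camera, given by its name, has taken for a name from the list of things; names that differ only in an ending like _2 or _b are one class to them, and where a whole thing is asked for, a point or a joint stands for the part that bears it (a point fixed in the world has none). Each returns a list of dicts, best first, with "p" (0 to 1); they miss things now and then, are a little off and sometimes report something else, mostly with a low value. They report only what shows in the picture. A call takes as long as a camera call.
- robot.search_frame(label, camera): "at" ([column, row] in pixels, amid what is visible of it).
- robot.regions_of(label, camera): "region" (400x640 bool, what is visible of it) and "at" ([column, row] in pixels, amid what is visible of it).
- robot.pinpoint(label, camera): "at" ([column, row] in pixels: a listed point, or the origin of a listed thing).
The state is a dict: "t": time; "joint_positions": joint angles; "joint_vel": joint speeds; "joint_torque": joint torques, N m; "tool_pos": TCP position; "eef_rot": TCP orientation; "ft_force": force on the tool from outside, world axes, zero at the start; "ft_torque": the same for the moment, N m; "gripper_width": opening from 0.0 (shut) to 1.0 (fully open); "grasp_force": force on a finger pad.
Only numpy, scipy, OpenCV 4.12 (cv2) and the standard library are available. Lean on these libraries where they do the work, as an engineer would, in place of code of your own. Each camera call takes 0.05 s, during which the arm holds its last target. There are 200 camera calls.

### The job

Put the bronze bush upright into the round nest of the fixture and press it down, firmly but without forcing it, until you feel that it sits fully home on the hard depth stop beneath it, not merely on the dragging lift-out pad. Only then swing the hinged clamp frame over by its red handle and bring it down gently until it rests on the bush. Leave the other parts on the bench alone.

Things in the scene. Friction and masses are not known exactly. Their poses are not given: they have to be found in the camera images.
- bush_centre (a point): Centre (half-way up) of the pale bronze bush: a plain upright tube, 40 mm outside diameter, 50 mm high, bore about 25 mm, about 0.22 kg. It stands on end, loose on the bench, its centre 25 mm above the bench.
- fixture: Fixture fixed to the bench: steel ground plate 130 x 210 x 12 mm (y = -77 to +133 mm) with an aluminium nest block, 66 mm square, top 42 mm up, whose round hole takes the bush upright. Origin: on the bench, on the axis of the hole; x across, y from nest to clamp hinge, z up. The bush is spoilt if pressed on the stop, or by the clamp, with over 20 N; pressing with 10 to 15 N in all is right.
- depth_stop: Hard depth stop in the hole: three pins under the bush's wall. Its top is set anywhere from 18 to 30 mm above the bench; the setting is NOT reported (the reported origin is the fixture's) and must be felt: going down, about 5 N of pad drag until the bush meets the stop, then a steep rise (18 N per mm, slightly springy face). With the bush home, its top is 68 to 80 mm above the bench.
- nest_mouth (a point): Centre of the nest hole in the top face of the nest block, 42 mm above the bench. The hole is 43 mm wide below a 3 mm lead-in chamfer.
- clamp_bracket: The blue bracket with two cheeks that carries the clamp frame, fixed on the ground plate, with the clamp frame. Its origin and axes are the fixture's; the hinge is 90 mm along +y from the nest's axis. Its cheeks are 74 mm apart over the outside and its top is 93 mm above the bench.
- clamp_hinge (a point): Middle of the clamp's hinge axis, 82 mm above the bench; the axis runs along the fixture's x.
- clamp_handle (a point): Middle of the red round handle bar at the free end of the clamp frame: 14 mm thick, 80 mm long, parallel to the hinge axis, 125 mm from it. Frame: two flat bars, 40 mm over all, 10 mm thick, 24 mm gap.
- clamp_arm (a joint): Angle of the clamp frame in rad: 0 level over the nest (closed), 1.57 upright; at the start 1.75 to 2.05, leaning back from the nest. Resting on a bush that is home it reads -0.10 to +0.05. Stiff hinge: the frame stays where it is left above about 1 rad, below that it sinks slowly by its own weight; 1 to 3 N at the handle moves it.
- hex_nut: Bystander: rusty hexagon nut, 30 mm across flats, 16 mm high, flat on the bench. Origin: centre of its underside.
- duct_tape: Bystander: grey roll of duct tape lying flat, 99 mm across, 48 mm high. Origin: centre of its underside.
- paste_pot: Bystander: small cream pot with a screw lid, 57 mm across, 48 mm high. Origin: centre of its underside.
- nest_floor (a point): Floor of the nest hole, on its axis, 12 mm above the bench. Above it, between the stop's pins, stand the three pins of the lift-out pad, their tops 33 to 34 mm above the bench at the start. They carry the bush by themselves, slide down under about 5 N and stay where pushed; a bush left on them looks loaded but is not home.

How it is judged:
By the outcome, as a careful person would: the job done as asked, in the order asked, and still so for the second after the job is handed in, with the robot touching nothing.
It also fails if it takes over 58 s, if anything falls off the work surface, if the arm or the gripper's body presses on something with over 40 N, if the wrist force passes 120 N, or if a joint passes its speed limit or range.

## Working session

There is one attempt and no reset: what is moved stays moved. The work goes in short steps, Python scripts to look and compute and a tool call to move; the robot and the scene stay as the last step left them, time stands still between calls to the robot, and variables do not carry over. Pictures are saved under pics/ and viewed, at most 10 in all, crops included, and the job is handed in when it is done.

Besides the shell and the picture viewer there is one more tool, called as name(argument=value, ...) on one line, values as JSON. drive_tool: Moves the arm, as the interface text tells. Its arguments: {"type":"object","properties":{"moves":{"type":"array"}},"required":["moves"]}

```bash
ls; mkdir -p pics
cat > h.py <<'E'
from plant import robot
import numpy as np, cv2
from scipy.spatial.transform import Rotation as Ro
def ray(cam,px):
    c=robot.get_calibration(cam); R=np.array(c["R"]);t=np.array(c["t"])
    d=R.T@np.linalg.solve(np.array(c["mtx"]),[px[0],px[1],1.]); return -R.T@t,d
def atz(cam,px,z):
    o,d=ray(cam,px); return o+d*(z-o[2])/d[2]
def proj(cam,X):
    c=robot.get_calibration(cam); p=np.array(c["mtx"])@(np.array(c["R"])@np.array(X)+np.array(c["t"]).ravel()); return p[:2]/p[2]
E
python3 - <<'E'
from h import *
np.set_printoptions(precision=4,suppress=True)
for cam in("scene","top"):
    im,d=robot.get_image(cam); cv2.imwrite(f"pics/{cam}0.png",im[:,:,::-1])
    print(cam,"cam at",ray(cam,[320,200]))
    for l,z in [("bush_centre",.025),("nest_mouth",.042),("clamp_hinge",.082),("fixture",0),("clamp_handle",.2),("hex_nut",0),("duct_tape",0),("paste_pot",0)]:
        for r in robot.pinpoint(l,cam)[:2]: print(l,r["p"],r["at"],atz(cam,r["at"],z))
s=robot.state();print(s)
E
```

```text
pics
scene cam at (array([-0.584 , -0.7038,  0.7335]), array([ 0.8107,  0.3884, -0.4383]))
bush_centre 0.73 [354.9, 246.5] [ 0.5015 -0.3008  0.025 ]
nest_mouth 0.75 [244.4, 210.1] [0.5066 0.088  0.042 ]
nest_mouth 0.59 [242.8, 212.6] [0.4898 0.0824 0.042 ]
clamp_hinge 0.81 [219.5, 190.4] [0.5201 0.1944 0.082 ]
fixture 0.68 [241.2, 218.4] [0.5183 0.1109 0.    ]
clamp_handle 0.52 [201.9, 158.8] [0.4823 0.2247 0.2   ]
hex_nut 0.59 [360.7, 225.5] [ 0.6693 -0.2532  0.    ]
duct_tape 0.88 [414.2, 260.8] [ 0.5514 -0.4656  0.    ]
paste_pot 0.53 [297.3, 192.5] [0.7875 0.0479 0.    ]
paste_pot 0.26 [244.3, 217.9] [0.5262 0.1041 0.    ]
top cam at (array([ 0.438 , -0.1126,  1.1478]), array([ 0.1911,  0.0113, -0.9815]))
bush_centre 0.59 [247.6, 253.0] [0.5175 0.0926 0.025 ]
bush_centre 0.43 [394.9, 259.6] [ 0.4952 -0.293   0.025 ]
nest_mouth 0.58 [246.0, 250.5] [0.5228 0.0938 0.042 ]
clamp_hinge 0.82 [204.6, 255.2] [0.5095 0.1897 0.082 ]
fixture 0.58 [247.4, 253.3] [0.5185 0.0977 0.    ]
fixture 0.19 [450.4, 231.4] [ 0.5698 -0.4496  0.    ]
clamp_handle 0.83 [163.9, 255.6] [0.5019 0.2471 0.2   ]
hex_nut 0.42 [375.0, 188.4] [ 0.6916 -0.2512  0.    ]
duct_tape 0.63 [452.0, 232.7] [ 0.5662 -0.4537  0.    ]
duct_tape 0.48 [202.4, 254.1] [0.518 0.219 0.   ]
paste_pot 0.95 [265.8, 158.2] [0.7832 0.0511 0.    ]
{'t': 0.9, 'joint_positions': array([-1.2492,  0.3262, -0.1926,  1.052 ,  0.    ,  1.4366]), 'joint_vel': array([ 0.0007,  0.0014, -0.0002, -0.0013,  0.0024,  0.0008]), 'joint_torque': array([ -0.0005, -44.3319,  26.2758,   0.0009,  -0.0001,  -0.    ]), 'tool_pos': array([ 0.2421, -0.4939,  0.2503]), 'eef_rot': array([-3.0603, -0.7097, -0.    ]), 'ft_force': array([-0.9262, -0.3199,  0.802 ]), 'ft_torque': array([-0.022 , -0.0133,  0.0575]), 'grasp_force': 0.0, 'gripper_width': 1.0029199183552917}
```

Run:
```python
import cv2,numpy as np
a=cv2.imread("pics/top0.png")[120:320,120:520];cv2.imwrite("pics/top0c.png",cv2.resize(a,None,fx=2,fy=2,interpolation=cv2.INTER_CUBIC))
```

```text
(no output)
```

View pics/top0c.png

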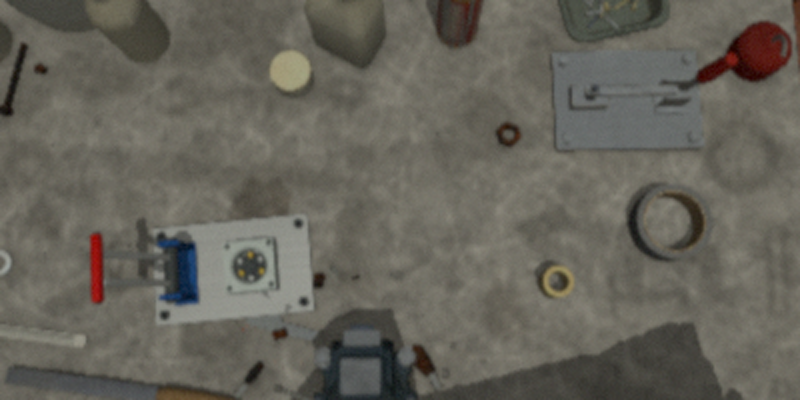

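View pics/scene0.png

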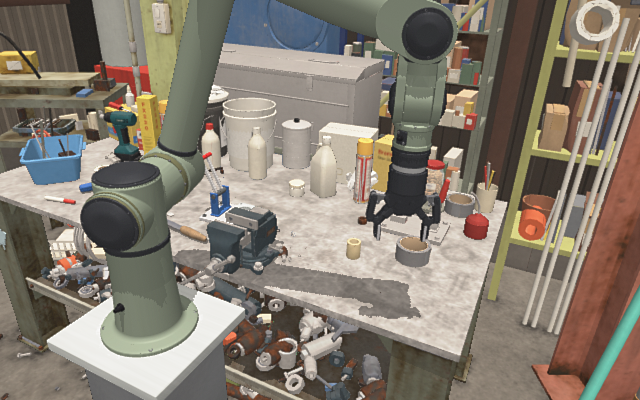

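The top crop shows the bush at about (398,261) full-frame, the nest hole at (244,252), and the red handle at (168,254). The plate is yawed about 5°. The scene view shows the clamp leaning back and a vise between the base and the fixture. I'll refine the positions with depth.

```bash
cat >> h.py <<'E'
def cloud(cam,d):
    c=robot.get_calibration(cam); v,u=np.mgrid[0:400,0:640]
    P=np.stack([u*d,v*d,d],-1)@np.linalg.inv(c["mtx"]).T
    return (P-np.array(c["t"]).ravel())@np.array(c["R"])
E
python3 - <<'E'
from h import *
np.set_printoptions(precision=4,suppress=True)
im,d=robot.get_image("top"); P=cloud("top",d)
def box(c,r): return (np.abs(P[...,0]-c[0])<r)&(np.abs(P[...,1]-c[1])<r)&(d>0)
m=box([.5,-.3],.045); z=P[...,2]
t=m&(z>.035)&(z<.06); Q=P[t]; print("bush n",len(Q),Q.min(0),Q.max(0),Q.mean(0), np.median(Q[:,2]))
(c,r)=cv2.minEnclosingCircle(Q[:,:2].astype(np.float32)); print("bush circ",c,r)
m=box([.515,.095],.05); t=m&(z>.032)&(z<.055);Q=P[t];print("block n",len(Q),np.median(Q[:,2]),Q.mean(0)); print(cv2.minAreaRect(Q[:,:2].astype(np.float32)))
m=box([.51,.12],.16); t=m&(z>.006)&(z<.02);Q=P[t];print("plate",len(Q),cv2.minAreaRect(Q[:,:2].astype(np.float32)))
# red handle
hsv=cv2.cvtColor(im,cv2.COLOR_RGB2HSV); red=((hsv[...,0]<8)|(hsv[...,0]>172))&(hsv[...,1]>150); red[:,:150]=0;red[:,180:]=0;red[:220]=0;red[290:]=0
Q=P[red&(d>0)];print("handle",len(Q),Q.mean(0),Q.min(0),Q.max(0)); v,u=np.where(red);print(u.mean(),v.mean(),cv2.fitLine(Q[:,:2].astype(np.float32),cv2.DIST_L2,0,.01,.01).T)
m=box([.38,-.03],.13)&(z>.03);Q=P[m];print("vise",Q.min(0),Q.max(0))
for l in("bush_centre","nest_mouth","fixture"):
  for cam in("top",):
    for r in robot.regions_of(l,cam)[:2]:
        v,u=np.where(r["region"]);print(l,r["p"],u.min(),u.max(),v.min(),v.max(),r["at"])
E
```

```text
bush n 131 [ 0.4749 -0.3181  0.0352] [ 0.5108 -0.2791  0.0551] [ 0.4929 -0.2985  0.0486] 0.04953058809225506
bush circ (0.49317681789398193, -0.2988405227661133) 0.020211586728692055
block n 480 0.04153069441959509 [0.5186 0.0983 0.0412]
((0.5188820362091064, 0.09894871711730957), (0.06617094576358795, 0.06724023073911667), 4.562740802764893)
plate 3561 ((0.4920055866241455, 0.11721910536289215), (0.31148701906204224, 0.2981404960155487), 86.95362091064453)
handle 183 [0.5072 0.2381 0.2013] [0.4701 0.23   0.194 ] [0.5433 0.2468 0.2059]
167.82702702702701 253.1891891891892 [[0.9963 0.0854 0.5072 0.2381]]
vise [ 0.2501 -0.1595  0.03  ] [0.5084 0.0991 0.1589]
bush_centre 0.6 389 405 253 268 [396.8, 261.1]
nest_mouth 0.78 165 276 227 282 [234.0, 253.6]
fixture 0.76 165 277 227 282 [232.3, 251.0]
```

drive_tool(moves=[[0,0,0,0,0,-0.1334,8.5],[0,0,0,0,0,-0.1334,8.5],[0,0,0,0,0,-0.1334,8.5],[0,0,0,0,0,-0.1334,8.5],[0,0,0,0,0,-0.1334,8.5],[0,0,0,0,0,-0.1334,8.5],[0,0,0,0,0,-0.1334,8.5],[0,0,0,0,0,-0.1334,8.5],[0,0,0,0,0,-0.1334,8.5]])

```text
t: 2.0
tool_pos: [0.2421, -0.4939, 0.2503]
eef_rot: [-2.118, -2.32, -0.0]
ft_force: [1.1, 0.5, -0.1]
gripper_width: 0.995
grasp_force: 0.0
```

drive_tool(moves=[[2.16,3.33,0,0,0,0,8.5],[2.16,3.33,0,0,0,0,8.5],[2.16,3.33,0,0,0,0,8.5],[2.16,3.33,0,0,0,0,8.5],[2.16,3.33,0,0,0,0,8.5],[2.16,3.33,0,0,0,0,8.5],[2.16,3.33,0,0,0,0,8.5],[2.16,3.33,0,0,0,0,8.5],[0,0,0,0,0,0,8.5],[0,0,0,0,0,0,8.5]])

```text
t: 3.0
tool_pos: [0.4932, -0.2982, 0.2501]
eef_rot: [-2.122, -2.316, 0.001]
ft_force: [0.3, -0.3, -0.2]
gripper_width: 0.997
grasp_force: 0.0
```

```bash
cat >> h.py <<'E'
def rel(X):
    "shift in tool axes (cm) from the measured TCP to world X"
    s=robot.state(); return Ro.from_rotvec(s["eef_rot"]).inv().apply(np.array(X)-s["tool_pos"])*100
E
python3 - <<'E'
from h import *
np.set_printoptions(precision=4,suppress=True)
s=robot.state();print(s["t"],s["tool_pos"],Ro.from_rotvec(s["eef_rot"]).as_matrix(),s["ft_force"],rel([.4932,-.2988,.046]))
im,d=robot.get_image("top");P=cloud("top",d);z=P[...,2]
m=(abs(P[...,0]-.38)<.12)&(abs(P[...,1]+.03)<.13)&(z>.06)&(d>0);Q=P[m];print("vise",len(Q),np.percentile(Q,[1,99],axis=0))
a,_=robot.get_image("scene");cv2.imwrite("pics/s1.png",cv2.resize(a[140:290,260:480,::-1],None,fx=3,fy=3))
E
```

```text
3.0 [ 0.4932 -0.2982  0.2501] [[-0.0876  0.9962 -0.0005]
 [ 0.9962  0.0876 -0.0001]
 [-0.0001 -0.0005 -1.    ]] [ 0.3413 -0.3377 -0.207 ] [-0.0534  0.006  20.4097]
vise 5226 [[ 0.2664 -0.1594  0.0657]
 [ 0.4333 -0.0028  0.7698]]
```

View pics/s1.png

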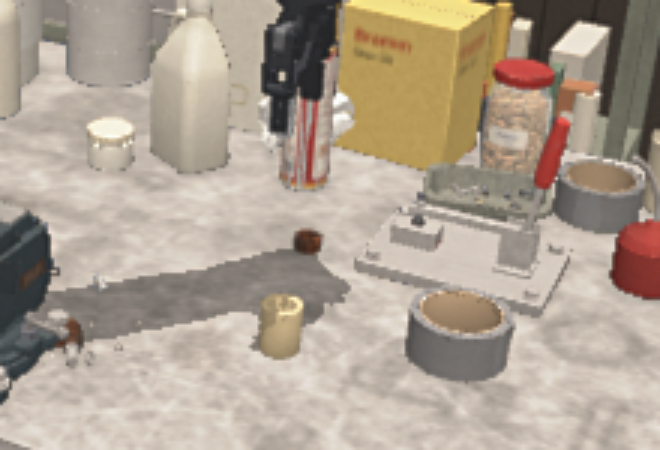

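The gripper is above the bush, which is at crop (281,325), and the way down is clear. Descending to grip near the top of the bush.

drive_tool(moves=[[-0.05,0,3.5,0,0,0,8.5],[0,0,3.5,0,0,0,8.5],[0,0,3.5,0,0,0,8.5],[0,0,3.5,0,0,0,8.5],[0,0,3,0,0,0,8.5],[0,0,2,0,0,0,8.5],[0,0,1.4,0,0,0,8.5],[0,0,0,0,0,0,8.5]])

```text
t: 3.9
tool_pos: [0.491, -0.2994, 0.0447]
eef_rot: [-2.124, -2.31, 0.001]
ft_force: [-1.4, 0.2, 0.2]
gripper_width: 0.995
grasp_force: 0.0
```

drive_tool(moves=[[0,0,0,0,0,0,5],[0,0,0,0,0,0,5],[0,0,0,0,0,0,3.5],[0,0,0,0,0,0,3],[0,0,0,0,0,0,3],[0,0,0,0,0,0,3],[0,0,0,0,0,0,3],[0,0,0,0,0,0,3]])

```text
t: 4.7
tool_pos: [0.4935, -0.3, 0.0478]
eef_rot: [2.123, 2.313, -0.0]
ft_force: [-1.3, -0.1, 5.2]
gripper_width: 0.447
grasp_force: 60.0
```

drive_tool(moves=[[0,0,-1,0,0,0,3],[0,0,-3,0,0,0,3],[0,0,-4,0,0,0,3],[0,0,-4,0,0,0,3],[0,0,-3,0,0,0,3],[0,0,0,0,0,0,3],[0,0,0,0,0,0,3]])

```text
t: 5.4
tool_pos: [0.4929, -0.2994, 0.197]
eef_rot: [2.123, 2.314, 0.0]
ft_force: [-0.2, -0.3, -3.3]
gripper_width: 0.44
grasp_force: 60.8
```

Run:
```python
from h import *
np.set_printoptions(precision=4,suppress=True)
s=robot.state();print(s["t"],s["tool_pos"],s["ft_force"],s["ft_torque"],s["gripper_width"],s["grasp_force"],Ro.from_rotvec(s["eef_rot"]).as_matrix(),rel([.5188,.0989,.15]))
```

```text
5.4 [ 0.4929 -0.2994  0.197 ] [-0.1856 -0.2682 -3.3324] [ 0.027   0.0323 -0.0098] 0.4400248686095585 60.79653538065031 [[-0.0856  0.9963  0.0011]
 [ 0.9963  0.0856 -0.0008]
 [-0.0009  0.0011 -1.    ]] [39.4672  5.9813  4.6676]
```

drive_tool(moves=[[2,0.3,0,0,0,0,3],[4,0.6,0,0,0,0,3],[4,0.6,0,0,0,0,3],[4,0.6,0,0,0,0,3],[4,0.6,0,0,0,0,3],[4,0.6,0,0,0,0,3],[4,0.6,0,0,0,0,3],[4,0.6,0,0,0,0,3],[4,0.6,0,0,0,0,3],[3.5,0.6,1.5,0,0,0,3],[2,0.3,3,0,0,0,3],[0,0,0,0,0,0,3]])

```text
t: 6.6
tool_pos: [0.5138, 0.1024, 0.1463]
eef_rot: [-2.113, -2.314, 0.01]
ft_force: [-1.0, -0.9, -2.7]
gripper_width: 0.444
grasp_force: 61.2
```

Run:
```python
from h import *
np.set_printoptions(precision=4,suppress=True)
s=robot.state();print(s["t"],s["tool_pos"],s["ft_force"],rel([.5188,.0989,.1]))
for cam in("scene","top"):
    im,d=robot.get_image(cam)
    for r in robot.regions_of("bush_centre",cam)[:2]:
        v,u=np.where(r["region"]);print(cam,r["p"],u.min(),u.max(),v.min(),v.max(),r["at"])
    for r in robot.pinpoint("bush_centre",cam)[:2]+robot.pinpoint("nest_mouth",cam)[:2]:print(r)
    print("expected bush px",proj(cam,s["tool_pos"]-[0,0,.022]),"nest",proj(cam,[.5188,.0989,.042]))
    if cam=="scene":cv2.imwrite("pics/s2.png",cv2.resize(im[130:260,180:320,::-1],None,fx=4,fy=4))
```

```text
6.6 [0.5138 0.1024 0.1463] [-1.033  -0.8707 -2.7063] [-0.4015  0.5086  4.6229]
scene 0.75 196 229 153 216 [215.5, 192.0]
scene 0.47 235 246 177 195 [243.2, 186.7]
{'at': [245.3, 185.3], 'p': 0.66}
{'at': [246.5, 207.8], 'p': 0.85}
expected bush px [240.8531 185.1286] nest [243.7661 207.8495]
top 0.51 240 246 244 257 [241.9, 248.0]
{'at': [235.6, 247.1], 'p': 0.55}
{'at': [245.3, 248.7], 'p': 0.6}
{'at': [249.4, 251.5], 'p': 0.41}
expected bush px [235.9958 251.7553] nest [243.9874 252.0865]
```

View pics/s2.png

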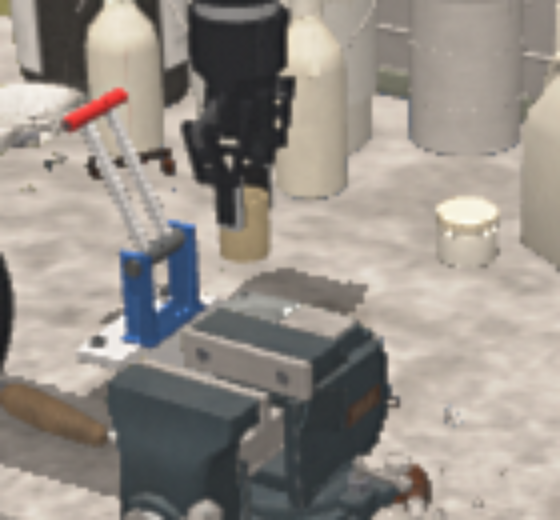

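drive_tool(moves=[[0,0,0,0,0,0,3],[0,0,1.5,0,0,0,3],[0,0,1.5,0,0,0,3],[0,0,0.7,0,0,0,3],[0,0,0,0,0,0,3],[0,0,0,0,0,0,3]])

```text
t: 7.6
tool_pos: [0.5191, 0.0991, 0.1147]
eef_rot: [2.125, 2.314, 0.0]
ft_force: [-0.1, -0.7, -2.3]
gripper_width: 0.441
grasp_force: 61.2
```

Run:
```python
from h import *
np.set_printoptions(precision=4,suppress=True)
s=robot.state();print(s["t"],s["tool_pos"],s["ft_force"],s["ft_torque"],rel([.5188,.0983,.097]),Ro.from_rotvec(s["eef_rot"]).as_matrix()[:,2])
im,d=robot.get_image("top")
cv2.imwrite("pics/t3.png",cv2.resize(im[215:295,150:290,::-1],None,fx=5,fy=5,interpolation=cv2.INTER_CUBIC))
P=cloud("top",d);z=P[...,2]
m=(abs(P[...,0]-.519)<.05)&(abs(P[...,1]-.099)<.05)&(z>.037)&(z<.047)&(d>0);Q=P[m];print(len(Q),cv2.minAreaRect(Q[:,:2].astype(np.float32)))
```

```text
7.6 [0.5191 0.0991 0.1147] [-0.082  -0.7062 -2.295 ] [ 0.0094 -0.0234  0.0366] [-0.0818 -0.0351  1.7662] [ 0.0003  0.     -1.    ]
230 ((0.5198194980621338, 0.08670070767402649), (0.06610915064811707, 0.04320787638425827), 4.438170909881592)
```

View pics/t3.png

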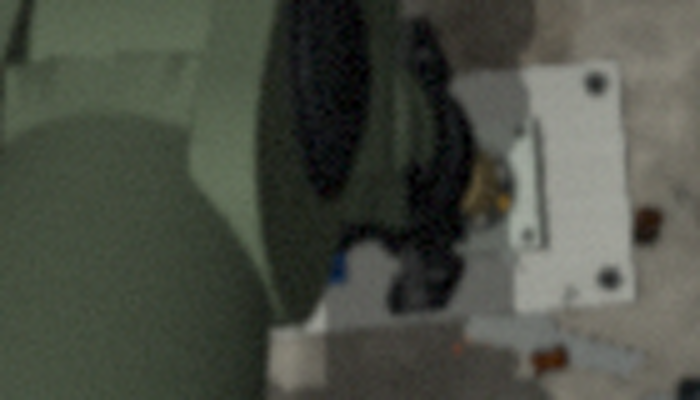

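The bush is held upright over the hole and is aligned to within about 1 mm. In the crop its rim at (485,180) overlaps the hole. Lowering it into the mouth.

drive_tool(moves=[[-0.06,-0.02,0.8,0,0,0,3],[0,0,0.8,0,0,0,3],[0,0,0.4,0,0,0,3],[0,0,0.3,0,0,0,3],[0,0,0.2,0,0,0,3],[0,0,0,0,0,0,3]])

```text
t: 8.25
tool_pos: [0.5185, 0.0987, 0.089]
eef_rot: [-2.124, -2.314, 0.001]
ft_force: [0.3, 0.5, -2.5]
gripper_width: 0.439
grasp_force: 61.2
```

drive_tool(moves=[[0,0,0.2,0,0,0,3],[0,0,0.2,0,0,0,3],[0,0,0.2,0,0,0,3],[0,0,0,0,0,0,3]])

```text
t: 8.65
tool_pos: [0.5185, 0.0986, 0.083]
eef_rot: [-2.124, -2.314, 0.001]
ft_force: [-0.2, 0.3, -1.9]
gripper_width: 0.439
grasp_force: 61.2
```

drive_tool(moves=[[0,0,0.1,0,0,0,3],[0,0,0.1,0,0,0,3],[0,0,0.1,0,0,0,3],[0,0,0,0,0,0,3]])

```text
t: 9.05
tool_pos: [0.5188, 0.0987, 0.0805]
eef_rot: [2.124, 2.314, 0.0]
ft_force: [-0.0, -1.0, 0.7]
gripper_width: 0.445
grasp_force: 61.6
```

drive_tool(moves=[[0,0,0.1,0,0,0,3],[0,0,0.1,0,0,0,3],[0,0,0,0,0,0,3]])

```text
t: 9.35
tool_pos: [0.5188, 0.0987, 0.0783]
eef_rot: [2.124, 2.314, 0.0]
ft_force: [-1.2, 0.5, 2.5]
gripper_width: 0.44
grasp_force: 61.7
```

Pad drag is felt from TCP z of about 0.081. I'll step 1 mm at a time and watch for the steep rise.

drive_tool(moves=[[0,0,0.05,0,0,0,3],[0,0,0.05,0,0,0,3],[0,0,0,0,0,0,3]])

```text
t: 9.65
tool_pos: [0.5188, 0.0987, 0.0773]
eef_rot: [2.124, 2.314, 0.0]
ft_force: [-1.1, -0.1, 1.7]
gripper_width: 0.438
grasp_force: 61.7
```

drive_tool(moves=[[0,0,0.05,0,0,0,3],[0,0,0.05,0,0,0,3],[0,0,0,0,0,0,3]])

```text
t: 9.95
tool_pos: [0.5188, 0.0986, 0.0762]
eef_rot: [2.124, 2.314, 0.0]
ft_force: [-0.1, -0.2, 0.9]
gripper_width: 0.444
grasp_force: 61.7
```

drive_tool(moves=[[0,0,0.05,0,0,0,3],[0,0,0.05,0,0,0,3],[0,0,0,0,0,0,3]])

```text
t: 10.25
tool_pos: [0.5188, 0.0987, 0.0756]
eef_rot: [2.124, 2.314, 0.0]
ft_force: [-1.0, -0.4, 5.9]
gripper_width: 0.444
grasp_force: 62.1
```

drive_tool(moves=[[0,0,0.04,0,0,0,3],[0,0,0,0,0,0,3],[0,0,0,0,0,0,3]])

```text
t: 10.55
tool_pos: [0.5188, 0.0987, 0.0755]
eef_rot: [2.124, 2.314, 0.0]
ft_force: [-1.8, 0.1, 7.9]
gripper_width: 0.443
grasp_force: 62.4
```

drive_tool(moves=[[0,0,0.03,0,0,0,3],[0,0,0,0,0,0,3],[0,0,0,0,0,0,3]])

```text
t: 10.85
tool_pos: [0.5188, 0.0987, 0.0754]
eef_rot: [2.124, 2.314, 0.001]
ft_force: [-3.0, -0.5, 10.3]
gripper_width: 0.443
grasp_force: 62.6
```

Run:
```python
from h import *
s=[]
for i in range(5):
    robot.get_image("top"); s.append(robot.state()["ft_force"][2])
print(s,robot.state()["tool_pos"],robot.state()["t"])
```

```text
[np.float64(9.255674407299475), np.float64(9.523558048840586), np.float64(11.193896762619003), np.float64(9.745802875789682), np.float64(9.479588358838221)] [0.51882628 0.09867724 0.07541995] 11.1
```

The steep rise shows the bush on the hard stop: about 7 N over 0.2 mm, with roughly 12 N total contact. That puts the stop at about 28 mm and the bush top at about 78 mm. Releasing and retracting upward.

drive_tool(moves=[[0,0,0,0,0,0,4.6],[0,0,0,0,0,0,5.2],[0,0,0,0,0,0,6.5],[0,0,0,0,0,0,8.5],[0,0,0,0,0,0,8.5],[0,0,0,0,0,0,8.5]])

```text
t: 11.7
tool_pos: [0.5186, 0.0986, 0.0745]
eef_rot: [-2.124, -2.314, 0.0]
ft_force: [0.3, -0.1, -0.3]
gripper_width: 0.994
grasp_force: 0.0
```

drive_tool(moves=[[0,0,-1,0,0,0,8.5],[0,0,-2,0,0,0,8.5],[0,0,-3,0,0,0,8.5],[0,0,-4,0,0,0,8.5],[-3,0,-4,0,0,0,8.5],[-4,0,-3,0,0,0,8.5],[-4,0,-2,0,0,0,8.5],[-3,0,-2,0,0,0,8.5],[-2,0,0,0,0,0,8.5],[0,0,0,0,0,0,8.5]])

```text
t: 12.7
tool_pos: [0.5329, -0.0632, 0.2861]
eef_rot: [2.127, 2.309, 0.001]
ft_force: [-1.1, -0.2, -1.1]
gripper_width: 0.992
grasp_force: 0.0
```

Run:
```python
from h import *
np.set_printoptions(precision=4,suppress=True)
s=robot.state();print(s["t"],s["tool_pos"],s["ft_force"],s["joint_positions"])
im,d=robot.get_image("top");P=cloud("top",d);z=P[...,2]
m=(abs(P[...,0]-.519)<.03)&(abs(P[...,1]-.099)<.03)&(z>.055)&(z<.09)&(d>0);Q=P[m];print(len(Q));print(np.median(Q[:,2]),np.sort(Q[:,2])[-20:],cv2.minEnclosingCircle(Q[Q[:,2]>.065][:,:2].astype(np.float32)))
hsv=cv2.cvtColor(im,cv2.COLOR_RGB2HSV); red=((hsv[...,0]<8)|(hsv[...,0]>172))&(hsv[...,1]>150); red[:,:150]=0;red[:,180:]=0;red[:220]=0;red[290:]=0
Q=P[red&(d>0)];print("handle",len(Q),Q.mean(0))
cv2.imwrite("pics/t4.png",cv2.resize(im[215:295,150:290,::-1],None,fx=5,fy=5,interpolation=cv2.INTER_CUBIC))
```

```text
12.7 [ 0.5329 -0.0632  0.2861] [-1.0785 -0.1606 -1.0688] [-0.2554  0.2781 -0.1669  1.1232 -0.0006  1.2336]
0
nan [] ((0.0, 0.0), 0.0)
handle 184 [0.5074 0.2382 0.2014]
  return _methods._mean(a, axis=axis, dtype=dtype,
  ret = ret.dtype.type(ret / rcount)
```

View pics/t4.png

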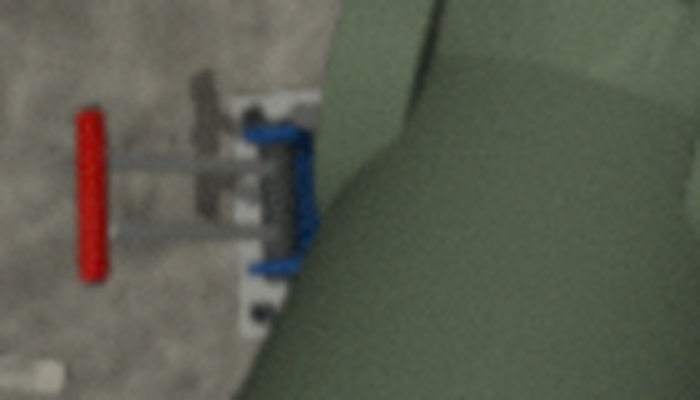

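The top view shows the clamp still leaning back, with its handle at crop (91,195). The arm hides the nest. Next I move behind and above the handle with the fingers shut, and check the bush from there.

drive_tool(moves=[[2,0,0,0,0,0,4],[4,0,0,0,0,0,0],[4,0,0,0,0,0,0],[4,0,0,0,0,0,0],[4,0,0,0,0,0,0],[4,0,0,0,0,0,0],[4,0,0,0,0,0,0],[4,0,0,0,0,0,0],[3,0,0,0,0,0,0],[0,0,0,0,0,0,0],[0,0,0,0,0,0,0]])

```text
t: 13.85
tool_pos: [0.5029, 0.2691, 0.2842]
eef_rot: [-2.121, -2.317, 0.002]
ft_force: [-0.9, 0.3, 0.6]
gripper_width: 0.002
grasp_force: 0.0
```

```bash
cat >> h.py <<'E'
O=np.array([.5188,.0989,0]); th=np.deg2rad(4.9); FX=np.array([np.cos(th),np.sin(th),0]);FY=np.array([-np.sin(th),np.cos(th),0])
def L(y,z,x=0): return O+FX*x+FY*y+np.array([0,0,z])
E
python3 - <<'E'
from h import *
np.set_printoptions(precision=4,suppress=True)
s=robot.state();print(s["t"],s["tool_pos"],s["ft_force"],s["gripper_width"],rel(L(.169,.212)))
im,d=robot.get_image("top");P=cloud("top",d);z=P[...,2]
m=(abs(P[...,0]-.519)<.03)&(abs(P[...,1]-.099)<.03)&(z>.055)&(z<.09)&(d>0);Q=P[m];print(len(Q))
if len(Q):print(np.median(Q[:,2]),np.sort(Q[:,2])[-20:],cv2.minEnclosingCircle(Q[Q[:,2]>.065][:,:2].astype(np.float32)))
E
```

```text
13.85 [0.5029 0.2691 0.2842] [-0.8686  0.2827  0.5616] 0.001824914618221459 [-0.192   0.1383  7.2238]
150
0.0769564523209309 [0.0795 0.0796 0.0797 0.0798 0.0799 0.0799 0.0799 0.08   0.0801 0.0802
 0.0803 0.0804 0.0804 0.0804 0.0808 0.0814 0.0815 0.0827 0.0827 0.0845] ((0.5190736651420593, 0.09894180297851562), 0.020086823031306267)
```

The bush is centred and upright in the nest, with its top at about 77–78 mm, which agrees with the felt stop. Lowering behind the handle.

drive_tool(moves=[[0,0.1,2,0,0,0,0],[0,0,3,0,0,0,0],[0,0,2,0,0,0,0],[0,0,0.2,0,0,0,0],[0,0,0,0,0,0,0]])

```text
t: 14.4
tool_pos: [0.505, 0.2672, 0.2127]
eef_rot: [-2.126, -2.313, 0.002]
ft_force: [-0.1, -0.3, 0.9]
gripper_width: 0.001
grasp_force: 0.0
```

drive_tool(moves=[[-0.5,0,0,0,0,0,0],[-0.5,0,0,0,0,0,0],[-0.5,0,0,0,0,0,0],[-0.5,0,0,0,0,0,0],[-0.5,0,0,0,0,0,0],[-0.5,0,-0.1,0,0,0,0]])

```text
t: 15.0
tool_pos: [0.5077, 0.2377, 0.2136]
eef_rot: [2.124, 2.314, -0.0]
ft_force: [-0.1, 1.1, 1.3]
gripper_width: 0.0
grasp_force: 0.8
```

```bash
cat >> h.py <<'E'
def handle(cam="top"):
    im,d=robot.get_image(cam);P=cloud(cam,d)
    hsv=cv2.cvtColor(im,cv2.COLOR_RGB2HSV); red=((hsv[...,0]<8)|(hsv[...,0]>172))&(hsv[...,1]>150)&(d>0)
    q=(P-O)@np.stack([FX,FY,[0,0,1]],1)
    m=red&(abs(q[...,0])<.06)&(q[...,1]>-.07)&(q[...,1]<.17)&(q[...,2]>.05)&(q[...,2]<.24)
    Q=q[m]; return len(Q),np.median(Q,0) if len(Q) else None
def loc():
    s=robot.state(); return (s["tool_pos"]-O)@np.stack([FX,FY,[0,0,1]],1),s["ft_force"],s["t"]
E
python3 - <<'E'
from h import *
np.set_printoptions(precision=4,suppress=True)
print(loc(),handle("top"),handle("scene"))
a,_=robot.get_image("scene");cv2.imwrite("pics/s5.png",cv2.resize(a[130:260,150:290,::-1],None,fx=4,fy=4))
E
```

```text
(array([0.0008, 0.1393, 0.2136]), array([-0.0716,  1.0792,  1.2705]), 15.0) (189, array([-0.0018,  0.1184,  0.2086])) (53, array([-0.0099,  0.1154,  0.2064]))
```

View pics/s5.png

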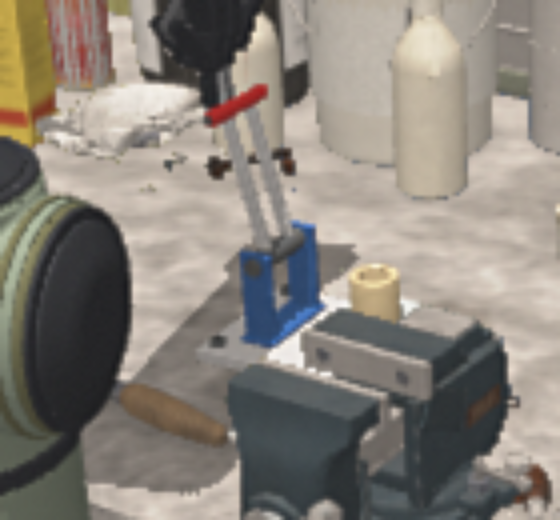

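The handle is following the push: the frame is now at about 1.8 rad, with the handle at crop (238,103), and the bush sits in the nest at crop (375,295). I'll continue past upright.

drive_tool(moves=[[-0.5,0,-0.2,0,0,0,0],[-0.5,0,-0.2,0,0,0,0],[-0.5,0,-0.1,0,0,0,0],[-0.5,0,0,0,0,0,0],[-0.5,0,0,0,0,0,0],[-0.5,0,0,0,0,0,0],[-0.5,0,0,0,0,0,0],[-0.5,0,0,0,0,0,0],[-0.5,0,0.1,0,0,0,0],[-0.5,0,0.1,0,0,0,0]])

```text
t: 16.15
tool_pos: [0.512, 0.188, 0.2165]
eef_rot: [2.124, 2.314, -0.0]
ft_force: [0.4, 1.3, 0.3]
gripper_width: -0.0
grasp_force: 0.4
```

drive_tool(moves=[[-0.5,0,0.15,0,0,0,0],[-0.5,0,0.15,0,0,0,0],[-0.5,0,0.2,0,0,0,0],[-0.5,0,0.2,0,0,0,0],[-0.4,0,0.2,0,0,0,0],[0,0,0,0,0,0,0]])

```text
t: 16.75
tool_pos: [0.5138, 0.1638, 0.2071]
eef_rot: [-2.125, -2.313, 0.001]
ft_force: [0.2, -0.1, -1.1]
gripper_width: -0.005
grasp_force: 0.0
```

Run:
```python
from h import *
np.set_printoptions(precision=4,suppress=True)
print(loc(),handle("top"),handle("scene"))
```

```text
(array([0.0006, 0.0651, 0.2071]), array([ 0.1912, -0.0692, -1.0688]), 16.75) (193, array([-0.0013,  0.0452,  0.2048])) (56, array([-0.0084,  0.0416,  0.2025]))
```

drive_tool(moves=[[0,0,-0.8,0,0,0,0],[-0.5,0,0.2,0,0,0,0],[-0.5,0,0.2,0,0,0,0],[-0.5,0,0.2,0,0,0,0],[-0.5,0,0.2,0,0,0,0],[-0.3,0,0.2,0,0,0,0],[0,0,0,0,0,0,0]])

```text
t: 17.55
tool_pos: [0.5157, 0.1409, 0.2051]
eef_rot: [-2.125, -2.313, 0.002]
ft_force: [0.1, 0.1, -0.1]
gripper_width: -0.001
grasp_force: 0.0
```

Run:
```python
from h import *
np.set_printoptions(precision=4,suppress=True)
print(loc(),handle("top"),handle("top"),handle("scene"))
```

```text
(array([0.0005, 0.0421, 0.2051]), array([ 0.0748,  0.1168, -0.1162]), 17.55) (171, array([-0.0019,  0.0219,  0.1932])) (170, array([-0.0019,  0.0218,  0.1933])) (52, array([-0.0075,  0.0178,  0.191 ]))
```

drive_tool(moves=[[0.3,0,-1.5,0,0,0,0],[-0.3,0,-1.5,0,0,0,0],[-1.2,0,0,0,0,0,0],[-1.1,0,0,0,0,0,0],[0,0,1,0,0,0,0],[0,0,0.6,0,0,0,0],[0,0,0.4,0,0,0,0],[-0.1,0,0.2,0,0,0,0],[0,0,0,0,0,0,0]])

```text
t: 18.6
tool_pos: [0.5177, 0.1178, 0.2131]
eef_rot: [-2.124, -2.314, 0.001]
ft_force: [0.1, -0.1, 0.3]
gripper_width: 0.004
grasp_force: 0.0
```

Run:
```python
from h import *
np.set_printoptions(precision=4,suppress=True)
print(loc(),handle("top"),handle("scene"))
```

```text
(array([0.0005, 0.0189, 0.2131]), array([ 0.0651, -0.0782,  0.3366]), 18.6) (21, array([-0.0244,  0.0164,  0.1924])) (38, array([-0.0164,  0.0165,  0.1887]))
```

drive_tool(moves=[[-0.38,0,0.3,0,0,0,0],[-0.38,0,0.3,0,0,0,0],[-0.36,0,0.33,0,0,0,0],[-0.35,0,0.35,0,0,0,0],[-0.33,0,0.35,0,0,0,0],[-0.31,0,0.35,0,0,0,0],[-0.3,0,0.37,0,0,0,0],[-0.28,0,0.37,0,0,0,0],[-0.26,0,0.37,0,0,0,0],[-0.24,0,0.38,0,0,0,0]])

```text
t: 19.7
tool_pos: [0.5206, 0.0859, 0.1783]
eef_rot: [-2.124, -2.314, 0.0]
ft_force: [0.4, -0.4, 0.4]
gripper_width: 0.001
grasp_force: 0.1
```

Run:
```python
from h import *
np.set_printoptions(precision=4,suppress=True)
print(loc(),handle("top"),handle("scene"))
```

```text
(array([ 0.0007, -0.0131,  0.1783]), array([ 0.4331, -0.3915,  0.3998]), 19.7) (33, array([-0.0272, -0.0188,  0.1582])) (44, array([-0.011 , -0.0202,  0.1542]))
```

drive_tool(moves=[[-0.3,0,0.4,0,0,0,0],[-0.3,0,0.4,0,0,0,0],[-0.25,0,0.4,0,0,0,0],[-0.22,0,0.4,0,0,0,0],[-0.2,0,0.4,0,0,0,0],[-0.2,0,0.4,0,0,0,0],[-0.15,0,0.4,0,0,0,0],[-0.15,0,0.4,0,0,0,0],[-0.1,0,0.4,0,0,0,0],[-0.1,0,0.4,0,0,0,0],[-0.1,0,0.4,0,0,0,0],[-0.05,0,0.4,0,0,0,0]])

```text
t: 21.0
tool_pos: [0.5226, 0.0647, 0.1306]
eef_rot: [2.124, 2.314, 0.0]
ft_force: [-0.1, -0.0, -0.1]
gripper_width: -0.0
grasp_force: 0.0
```

Run:
```python
from h import *
np.set_printoptions(precision=4,suppress=True)
print(loc(),handle("top"),handle("scene"))
```

```text
(array([ 0.0009, -0.0344,  0.1306]), array([-0.1109, -0.0482, -0.0897]), 21.0) (35, array([-0.0271, -0.0393,  0.0914])) (53, array([-0.0068, -0.0396,  0.0867]))
```

The frame sank ahead of my fingers, and the handle top is now at about 91 mm, which is the expected resting height. I'll confirm with a light touch.

drive_tool(moves=[[-0.1,0,0.6,0,0,0,0],[0,0,0.5,0,0,0,0],[0,0,0.4,0,0,0,0],[0,0,0.2,0,0,0,0],[0,0,0,0,0,0,0],[0,0,0,0,0,0,0]])

```text
t: 21.7
tool_pos: [0.5227, 0.0638, 0.1139]
eef_rot: [-2.124, -2.314, 0.0]
ft_force: [1.1, 0.2, 0.1]
gripper_width: -0.002
grasp_force: 0.0
```

drive_tool(moves=[[0,0,0.05,0,0,0,0],[0,0,0.05,0,0,0,0],[0,0,0,0,0,0,0]])

```text
t: 22.0
tool_pos: [0.5227, 0.0638, 0.113]
eef_rot: [2.124, 2.314, 0.0]
ft_force: [0.1, -0.8, 0.1]
gripper_width: -0.001
grasp_force: 0.0
```

drive_tool(moves=[[0,0,0.05,0,0,0,0],[0,0,0.05,0,0,0,0],[0,0,0,0,0,0,0]])

```text
t: 22.3
tool_pos: [0.5226, 0.0638, 0.1118]
eef_rot: [-2.124, -2.314, 0.0]
ft_force: [-1.0, 1.0, 0.7]
gripper_width: -0.001
grasp_force: 0.0
```

drive_tool(moves=[[0,0,0.05,0,0,0,0],[0,0,0.05,0,0,0,0],[0,0,0,0,0,0,0]])

```text
t: 22.6
tool_pos: [0.5226, 0.0638, 0.1108]
eef_rot: [-2.124, -2.314, 0.0]
ft_force: [-0.5, -0.5, -0.4]
gripper_width: 0.002
grasp_force: 0.0
```

drive_tool(moves=[[0,0,0.05,0,0,0,0],[0,0,0.03,0,0,0,0],[0,0,0,0,0,0,0]])

```text
t: 22.9
tool_pos: [0.5226, 0.0638, 0.11]
eef_rot: [-2.124, -2.314, 0.0]
ft_force: [0.2, -0.6, 0.4]
gripper_width: 0.0
grasp_force: 0.0
```

Run:
```python
from h import *
np.set_printoptions(precision=4,suppress=True)
print(loc(),handle("top"),handle("scene"),loc()[1])
```

```text
(array([ 0.0008, -0.0353,  0.11  ]), array([ 0.1848, -0.5828,  0.3818]), 22.9) (9, array([-0.0329, -0.0477,  0.1425])) (40, array([-0.0162, -0.0399,  0.0864])) [-0.2071 -0.7702  0.1582]
```

drive_tool(moves=[[0,0,0.05,0,0,0,0],[0,0,0.05,0,0,0,0],[0,0,0,0,0,0,0]])

```text
t: 23.3
tool_pos: [0.5227, 0.0638, 0.1091]
eef_rot: [2.124, 2.314, 0.0]
ft_force: [-0.0, -0.4, -0.2]
gripper_width: 0.0
grasp_force: 0.1
```

drive_tool(moves=[[0,0,0.05,0,0,0,0],[0,0,0.03,0,0,0,0],[0,0,0,0,0,0,0]])

```text
t: 23.6
tool_pos: [0.5228, 0.0638, 0.1086]
eef_rot: [2.124, 2.314, 0.0]
ft_force: [-0.9, -0.2, 3.8]
gripper_width: 0.002
grasp_force: 2.3
```

Firm contact at 3.8 N with the bar centre at about 82.6 mm, so the frame is level and resting on the bush. Retracting straight up.

drive_tool(moves=[[0,0,-0.5,0,0,0,0],[0,0,-2,0,0,0,0],[0,0,-3,0,0,0,0],[0,0,-4,0,0,0,0],[-2,0,-4,0,0,0,0],[-4,0,-3,0,0,0,0],[-4,0,0,0,0,0,0],[-4,0,0,0,0,0,0],[-2,0,0,0,0,0,0],[0,0,0,0,0,0,0],[0,0,0,0,0,0,0]])

```text
t: 24.7
tool_pos: [0.5361, -0.0956, 0.2731]
eef_rot: [-2.125, -2.313, -0.0]
ft_force: [0.4, 0.3, -0.9]
gripper_width: -0.002
grasp_force: 0.0
```

Run:
```python
from h import *
np.set_printoptions(precision=4,suppress=True)
print(loc(),handle("top"),handle("scene"))
a,_=robot.get_image("scene");cv2.imwrite("pics/s6.png",cv2.resize(a[130:260,180:320,::-1],None,fx=4,fy=4))
```

```text
(array([ 0.0006, -0.1953,  0.2731]), array([ 0.4162,  0.2697, -0.9259]), 24.7) (0, None) (54, array([-0.0087, -0.0391,  0.0869]))
```

View pics/s6.png

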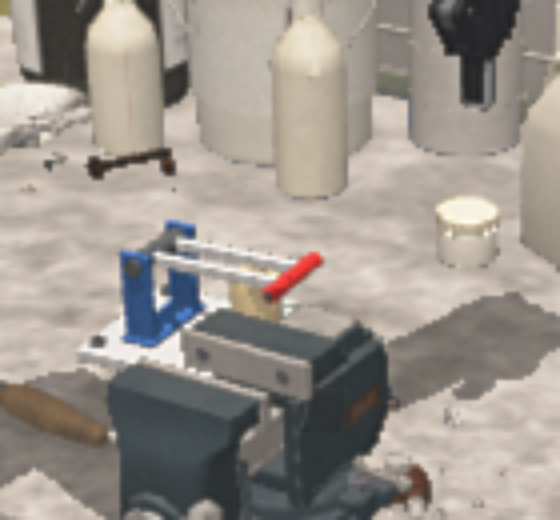

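The picture shows the frame level and resting on the bush, with the handle at crop (295,276). The gripper is well clear, so I'm handing the job in.

```bash
python3 -c "
from plant import robot
print(robot.sign_off())"
```

```text
the job is handed in; nothing more can be done
None
```

The bush is on the hard stop (about 12 N total, top about 78 mm up), the clamp frame rests level on it after mostly sinking down by itself, and the job was handed in at about 25 s with the other parts untouched.

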